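# Close the coral twist lid of the soaking jar

### The arm

A 7-joint arm with a two-finger parallel gripper is mounted at the origin on the work surface. World frame = base frame: x ahead of the robot, y to its left, z up, the work surface at z = 0. Lengths are in m, angles in rad, forces in N, time in s.
With the tool pointing down it reaches from about 0.425 to 0.925 m from the base axis. Payload 6.8 kg.
Tool frame: the origin (TCP) lies on the mounting face of the last link; the fingertips stand 173 mm ahead of it and the grasp point (between the pads) lies 155 mm ahead of it; z points along the fingers, y is the line along which they close (so a half turn about z gives the same grasp; the last joint's range is limited). The gripper opens to 85 mm and grips with 20 to 120 N. Pads are 22 mm wide; open, the fingers measure 114 mm over their backs; the gripper's body (76 mm by 85 mm) begins 54 mm behind the grasp point. The pads swing forward as they close: fully open they stand 13 mm farther back than shut.
Start: joints at [1.143, 0.477, 0.022, 1.555, -0.011, 1.109, -0.083], TCP at [0.212, -0.641, 0.405] pointing down, gripper open.
Joint ranges: [-2.96, 2.96], [-0.34, 2.1], [-1.41, 1.46], [0.24, 2.44], [-1.37, 4.51], [0.17, 1.92], [-2.96, 2.96]. Speed limits (rad/s): [2.39, 2.39, 3.14, 3.14, 3.14, 3.14, 3.14].

### API

Orientations are given as a unit quaternion [w, x, y, z].
In Python, from station import bot gives the robot as it stands. The module is installed in compiled form; this text tells all that it offers.
- The arm moves only by the shell command python3 -m pendant 'ROWS' [FORCE]. ROWS is JSON, a list of rows, each a list of 5 numbers: the finger opening in m, from 0 to 0.0854, then the shift along the tool's x, y, z in m, then the turn about the tool's z in degrees. In form: [[jaw, x, y, z, yaw], ...]. A call has 1 to 12 rows; each row shifts and turns the commanded pose from where the row before left it, along the tool's axes as they then stand; what a row does not reach is not made up. A row lasts 1/12 s, in which the tool goes at most 41.7 mm and 7.16 degrees, less where a joint would pass 70% of its speed; a pose out of reach is approached as far as the arm can. A call with a gripper value outside its range is refused whole. The fingers move at their own pace and stop on an object; FORCE is the grip in N (left out, the last holds). Time passes only in rows, so rows that do not move let the fingers close. It gives the time, the measured TCP pose, the force, the opening and the grip force at its end, in the units of the state.
- bot.get_obs(): the state, without advancing time (a new reading comes with each control period).
- bot.read_camera(name): name is "scene" or "top" or "wrist"; returns (picture, depth): 480x640x3 uint8, blue, green, red; 480x640 float32, m along the optical axis (not along the pixel's ray), 0 where there is no reading.
- bot.camera_model(name): a dict with "intrinsics" (3x3 intrinsics, pixels), "dist_coeffs" ([k1, k2, p1, p2, k3] as OpenCV has them; the pictures are not rectified), "R" (3x3) and "t" (3): a world point X has camera coordinates R X + t. Camera axes: x right, y down, z forward; pixel columns grow to the right and rows downward; lengths in m; the calibration is good to about 2 mm. A picture is of the moment at which its call begins: read the wrist's pose just before it. camera_model takes no time and is no camera call; for the wrist camera it gives the pose at the moment of the call.
- bot.hand_in(): hands the job in; it is judged then, once.
Trained networks look in the newest picture that a camera, given by its name, has taken for a name from the list of things; names that differ only in an ending like _2 or _b are one class to them, and where a whole thing is asked for, a point or a joint stands for the part that bears it (a point fixed in the world has none). Each returns a list of dicts, best first, with "score" (0 to 1); they miss things now and then, are a little off and sometimes report something else, mostly with a low value. They report only what shows in the picture. A call takes as long as a camera call. They do not tell look-alikes from the thing itself.
- bot.boxes_of(name, camera): "at" ([column, row] in pixels, amid what is visible of it).
- bot.trace(name, camera): "mask" (480x640 bool, what is visible of it) and "at" ([column, row] in pixels, amid what is visible of it).
- bot.pinpoint(name, camera): "at" ([column, row] in pixels: a listed point, or the origin of a listed thing).
The state is a dict: "t": time; "q": joint angles; "joint_vel": joint speeds; "joint_torque": joint torques, N m; "eef_pos": TCP position; "tool_rot": TCP orientation; "contact_force": force on the tool from outside, world axes, zero at the start; "torque": the same for the moment, N m; "gripper_width": opening from 0.0 (shut) to 1.0 (fully open); "grasp_force": force on a finger pad.
Only numpy, scipy, OpenCV 4.12 (cv2) and the standard library are available. Lean on these libraries where they do the work, as an engineer would, in place of code of your own. Each camera call takes 0.05 s, during which the arm holds its last target. There are 200 camera calls.

### The job

The coral lid has been set down on its soaking jar without catching the thread. Turn it back (counterclockwise seen from above) until its two lugs drop through the gaps in the white collar, then screw it forward (clockwise) until it is fully home at its stop, and let go. Do not try to find the gaps by turning it forward.

Things in the scene. Friction and masses are not known exactly. Their poses are not given: they have to be found in the camera images.
- lid_grip (a point): Centre of the coral lid's upright grip bar: 50 long (x) by 18 thick (y) by 44 mm high (z, up), so 22 mm above and below this point. It stands on a flat round cap 61 mm across, whose top is 22 mm and whose underside is 42 mm below this point. Point is 106 mm above the table at the start, 93 mm once the lid has dropped. Half a turn looks the same.
- lid: The same loose coral lid, about 90 g; origin on its axis, 36 mm below lid_grip, level with the underside of two lugs (15 mm wide, 4 thick) that stick out of the cap along +x and -x, in line with the bar, to 40 mm from the axis. At the start they lie on the jar's collar, 40 to 70 degrees clockwise of the gaps, with the cap's bottom in the mouth (2.5 mm play).
- jar_mouth (a point): Centre of the mouth (67 mm wide) of the coral lid's fixed grey jar (96 mm wide), level with its white collar's top, 70 mm up. x, either way, is the closed direction (two blue dashes on the collar): bar and lugs lie along it, within 5 degrees, at the stop. The gaps are 70 degrees counterclockwise of it, seen from above. The jar with the black lid is shut already.
- jar_gate (a point): Middle of one of two opposite gaps in that collar, 40 mm from the axis, 70 mm up; x points out through it. With bar and lugs within 10 degrees of this axis the lid drops 13 mm, to a ledge 57 mm up, then turns 70 degrees clockwise under the collar to its stop. Free height over the lugs there: about 6 mm at the gaps, falling to 3 at the stop.
Mind the look-alikes: they are no part of the job. There is more than one size of the lid; the job needs the middle-sized.

How it is judged:
By the outcome, as a careful person would: the job done as asked, in the order asked, and still so for the second after the job is handed in, with the robot touching nothing.
It also fails if it takes over 40 s, if anything falls off the work surface, if the arm or the gripper's body presses on something with over 40 N, if the wrist force passes 120 N, or if a joint passes its speed limit or range.

## Working session

There is one attempt and no reset: what is moved stays moved. The work goes in short steps, Python scripts to look and compute and a shell command to move; the robot and the scene stay as the last step left them, time stands still between calls to the robot, and variables do not carry over. Pictures are saved under pics/ and viewed, at most 10 in all, crops included, and the job is handed in when it is done.

```bash
mkdir -p pics; cat > h.py <<'E'
import numpy as np, cv2
from station import bot
def ray(cam,px,z):
    m=bot.camera_model(cam);K=np.array(m["intrinsics"]);R=np.array(m["R"]);t=np.array(m["t"])
    p=cv2.undistortPoints(np.array([[px]],float),K,np.array(m["dist_coeffs"]))[0,0]
    d=R.T@np.array([p[0],p[1],1]);o=-R.T@t
    return o+d*(z-o[2])/d[2]
E
python3 - <<'E'
from h import *
o=bot.get_obs();print(o)
for c in("top","scene"):
    im,d=bot.read_camera(c);cv2.imwrite(f"pics/{c}1.png",im)
    for n,z in(("lid_grip",.106),("jar_mouth",.07),("jar_gate",.07)):
        for r in bot.pinpoint(n,c)[:6]:print(c,n,round(r["score"],2),np.round(r["at"]),ray(c,r["at"],z).round(4))
E
```

```text
{'t': 0.0, 'q': array([ 1.14287816,  0.47781471,  0.02231419,  1.55644599, -0.01147745,
        1.10931398, -0.08310087]), 'joint_vel': array([ 0.0008137 ,  0.00012062, -0.00109133, -0.00062326,  0.00180935,
       -0.00030888, -0.0008183 ]), 'joint_torque': array([-3.94982235e-04, -5.96440566e+01,  1.60784326e+00, -2.81196749e+01,
        1.24492549e-02,  9.34429758e-03,  3.08708468e-05]), 'eef_pos': array([ 0.21214802, -0.64050517,  0.40371745]), 'tool_rot': array([-9.00632369e-04,  9.87237077e-01,  1.59254813e-01, -2.19686226e-04]), 'contact_force': array([-0.15706554,  0.102834  , -0.55951643]), 'torque': array([ 0.05384136, -0.02277101, -0.05551504]), 'grasp_force': 0.0, 'gripper_width': 0.9978616723902934}
top lid_grip 0.91 [338. 256.] [ 0.6013 -0.0252  0.106 ]
top lid_grip 0.85 [431. 272.] [ 0.5781 -0.1793  0.106 ]
top lid_grip 0.69 [437. 194.] [ 0.7071 -0.1885  0.106 ]
top jar_gate 0.96 [420. 251.] [ 0.6136 -0.1681  0.07  ]
scene lid_grip 0.97 [172. 288.] [ 0.7703 -0.1437  0.106 ]
scene lid_grip 0.76 [317. 258.] [0.6485 0.0015 0.106 ]
scene lid_grip 0.74 [224. 195.] [ 0.5821 -0.1795  0.106 ]
scene jar_gate 0.62 [224. 225.] [ 0.6061 -0.169   0.07  ]
```

View pics/top1.png

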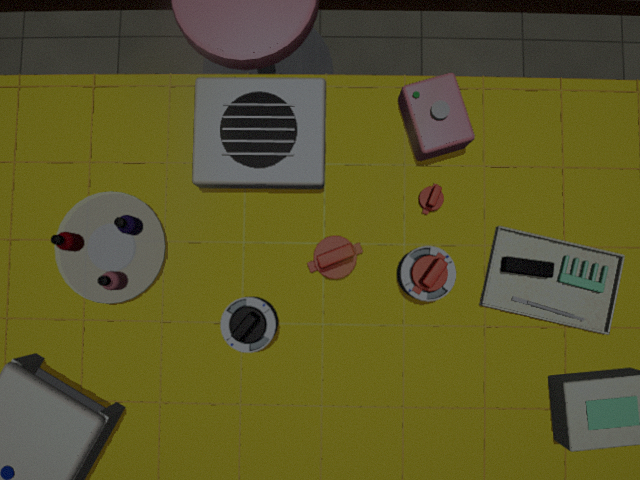

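View pics/scene1.png

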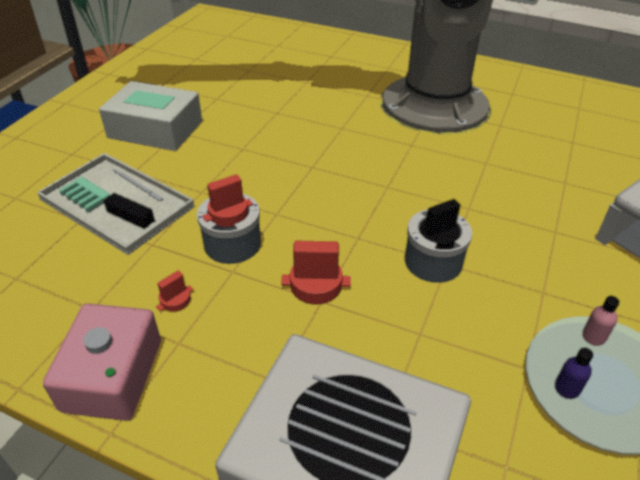

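```bash
python3 - <<'E'
from h import *
im=cv2.imread("pics/top1.png")
c=cv2.resize(im[235:315,385:475],None,fx=6,fy=6,interpolation=cv2.INTER_CUBIC);cv2.imwrite("pics/c1.png",cv2.convertScaleAbs(c,alpha=1.5))
o=bot.get_obs();from scipy.spatial.transform import Rotation as Ro
R=Ro.from_quat(np.roll(o["tool_rot"],-1)).as_matrix()
print(R.round(3), R.T@(np.array([.580,-.18,.40])-o["eef_pos"]))
m=bot.camera_model("wrist");print(R.T@(-np.array(m["R"]).T@m["t"]-o["eef_pos"]),(R.T@np.array(m["R"]).T).round(2))
E
```

```text
[[ 0.949  0.314 -0.   ]
 [ 0.314 -0.949  0.   ]
 [-0.    -0.    -1.   ]] [ 0.49400203 -0.32178455  0.00463758]
[ 0.0646422  -0.00091194  0.03203061] [[ 0.   -0.97 -0.26]
 [ 1.    0.    0.  ]
 [-0.   -0.26  0.97]]
```

View pics/c1.png

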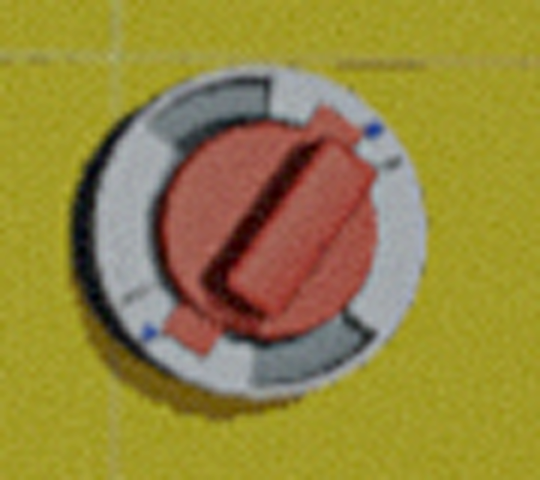

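The lid on the jar has its lugs at about 57° clockwise of the gap at (213,110) in the crop. The blue dashes are at (373,130) and (148,332). In world angles the bar is at about -35°, the gap at +22° and closed at -48°. Moving over it now.

```bash
python3 -m pendant '[[0.085,0.033,-0.0215,0,0],[0.085,0.033,-0.0215,0,0],[0.085,0.033,-0.0215,0,0],[0.085,0.033,-0.0215,0,0],[0.085,0.033,-0.0215,0,0],[0.085,0.033,-0.0215,0,0],[0.085,0.033,-0.0215,0,0],[0.085,0.033,-0.0215,0,0],[0.085,0.033,-0.0215,0,0],[0.085,0.033,-0.0215,0,0],[0.085,0.033,-0.0215,0,0],[0.085,0,0,0,0]]' 20
python3 -m pendant '[[0.085,0,0,0,7],[0.085,0,0,0,7],[0.085,0,0,0,7],[0.085,0,0,0,7],[0.085,0,0,0,7],[0.085,0,0,0,7],[0.085,0,0,0,7],[0.085,0,0,0,4],[0.085,0,0,0,0],[0.085,0,0,0,0]]'
cat >> h.py <<'E'
from scipy.spatial.transform import Rotation as Ro
def tool():
    o=bot.get_obs();R=Ro.from_quat(np.roll(o["tool_rot"],-1)).as_matrix()
    return o,R,np.degrees(np.arctan2(R[1,0],R[0,0]))
E
python3 - <<'E'
from h import *
o,R,a=tool();print(o["t"],o["eef_pos"],a,o["q"])
im,d=bot.read_camera("wrist");cv2.imwrite("pics/w1.png",im)
for n,z in(("lid_grip",.106),("jar_mouth",.07),("jar_gate",.07)):
    for r in bot.pinpoint(n,"wrist")[:5]:print(n,round(r["score"],2),np.round(r["at"]),ray("wrist",r["at"],z).round(4))
E
```

```text
t: 1.4
eef_pos: [0.4879, -0.294, 0.4052]
tool_rot: [-0.001, 0.986, 0.165, 0.002]
contact_force: [1.6, 1.2, 0.8]
gripper_width: 0.998
grasp_force: 0.0
t: 2.23
eef_pos: [0.4824, -0.3022, 0.4048]
tool_rot: [0.0, 0.955, -0.297, 0.0]
contact_force: [1.2, -0.2, -0.1]
gripper_width: 0.994
grasp_force: 0.0
2.2333 [ 0.48243605 -0.30221283  0.40478748] -34.53617997394348 [ 0.44042636  0.30372599  0.01184652  1.8141228  -0.00401939  1.02359415
 -1.71974499]
lid_grip 0.81 [63. 56.] [ 0.6727 -0.2283  0.106 ]
lid_grip 0.63 [107. 219.] [ 0.574  -0.1809  0.106 ]
jar_gate 0.8 [ 83. 182.] [ 0.6125 -0.1638  0.07  ]
```

View pics/w1.png

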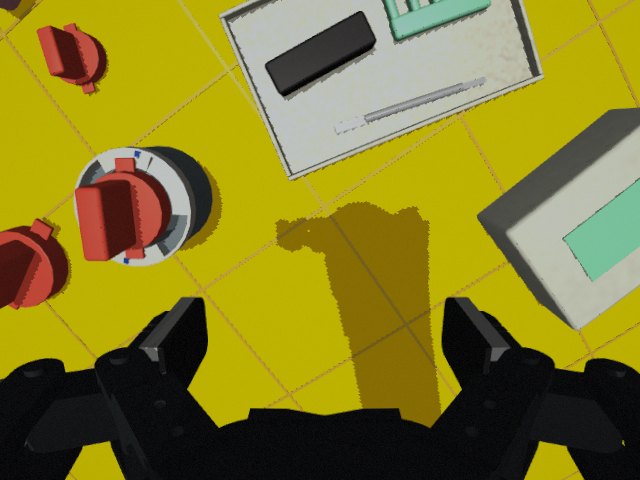

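The wrist view shows the lid's jar at (135,207), with blue dashes near (137,154) and (126,261). Shifting directly over it.

```bash
python3 -m pendant '[[0.085,0.002,-0.031,0,0],[0.085,0.002,-0.031,0,0],[0.085,0.002,-0.031,0,0],[0.085,0.002,-0.031,0,0],[0.085,0.002,-0.031,0,0],[0.085,0,0,0,0],[0.085,0,0,0,0],[0.085,0,0,0,0]]'
python3 - <<'E'
from h import *
o,R,a=tool();print(o["t"],o["eef_pos"],a,o["q"])
im,d=bot.read_camera("wrist");cv2.imwrite("pics/w2.png",im)
for n,z in(("lid_grip",.106),("lid",.07),("jar_mouth",.07),("jar_gate",.07)):
    for r in bot.pinpoint(n,"wrist")[:5]:print(n,round(r["score"],2),np.round(r["at"]),ray("wrist",r["at"],z).round(4), (R.T@(ray("wrist",r["at"],z)-o["eef_pos"])).round(4))
# bar top from depth
m=bot.camera_model("wrist");K=np.array(m["intrinsics"])
v,u=np.mgrid[:480,:640];p=cv2.undistortPoints(np.stack([u,v],-1).reshape(-1,1,2).astype(float),K,np.array(m["dist_coeffs"])).reshape(480,640,2)
P=np.dstack([p,np.ones((480,640))])*d[...,None];W=(P-m["t"])@np.array(m["R"])
b=(d>0)&(abs(W[...,2]-.128)<.006)&(np.hypot(W[...,0]-.578,W[...,1]+.18)<.05)
w=W[b];r=cv2.minAreaRect((w[:,:2]*1000).astype(np.float32));print(b.sum(),w.mean(0),r)
E
```

```text
t: 3.1
eef_pos: [0.5785, -0.181, 0.4045]
tool_rot: [0.0, 0.955, -0.298, -0.0]
contact_force: [-0.9, -0.5, -0.4]
gripper_width: 0.995
grasp_force: 0.0
3.1 [ 0.57854889 -0.18100675  0.40448056] -34.6666965683875 [ 0.23462669  0.36582318 -0.04450806  1.72450244  0.01908001  1.0523233
 -1.9922505 ]
lid_grip 0.82 [160. 296.] [ 0.6047 -0.0544  0.106 ] [-0.0504 -0.1192  0.2984]
lid_grip 0.7 [247.  64.] [ 0.6928 -0.2029  0.106 ] [ 0.1065 -0.0472  0.2984]
lid_grip 0.65 [330. 234.] [ 0.5725 -0.1837  0.106 ] [-0.0033  0.0054  0.2985]
lid 0.85 [252.  64.] [ 0.6997 -0.2041  0.07  ] [ 0.1129 -0.0502  0.3344]
lid 0.78 [328. 220.] [ 0.5748 -0.1833  0.07  ] [-0.0016  0.0037  0.3345]
lid 0.66 [178. 277.] [ 0.6053 -0.0566  0.07  ] [-0.0487 -0.1178  0.3344]
jar_gate 0.76 [279. 195.] [ 0.6125 -0.1636  0.07  ] [ 0.0181 -0.0339  0.3344]
2078 [ 0.57555992 -0.18241801  0.12668775] ((574.6004638671875, -181.9707489013672), (17.81372833251953, 49.852386474609375), 54.90436553955078)
```

View pics/w2.png

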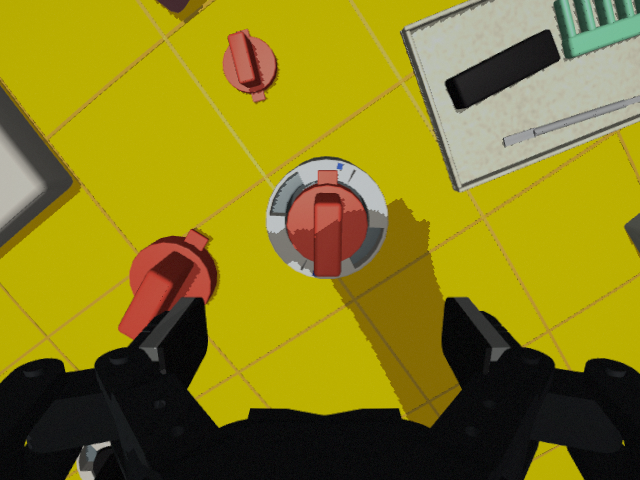

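```bash
python3 - <<'E'
from h import *
from scipy.optimize import least_squares
o,R,a=tool()
m=bot.camera_model("wrist");im,d=bot.read_camera("wrist");K=np.array(m["intrinsics"])
v,u=np.mgrid[:480,:640];p=cv2.undistortPoints(np.stack([u,v],-1).reshape(-1,1,2).astype(float),K,np.array(m["dist_coeffs"])).reshape(480,640,2)
P=np.dstack([p,np.ones((480,640))])*d[...,None];W=(P-m["t"])@np.array(m["R"])
rr=np.hypot(W[...,0]-.576,W[...,1]+.181);hsv=cv2.cvtColor(im,cv2.COLOR_BGR2HSV)
col=(d>0)&(abs(W[...,2]-.069)<.004)&(rr<.055)
w=W[col];print(col.sum(),w[:,2].mean(),cv2.minEnclosingCircle((w[:,:2]*1000).astype(np.float32)))
q=w;c=np.array(cv2.minEnclosingCircle((w[:,:2]*1000).astype(np.float32))[0])/1000
th=np.degrees(np.arctan2(W[...,1]-c[1],W[...,0]-c[0]));r=np.hypot(W[...,0]-c[0],W[...,1]-c[1])
ring=(r>.036)&(r<.040)&(d>0)
for t in range(-180,180,6):
    k=ring&(th>=t)&(th<t+6)&(W[...,2]<.1)
    if k.sum(): print(t+3,int(k.sum()),np.median(W[...,2][k]).round(3),end=' | ')
print()
bl=(r<.05)&(hsv[...,0]>100)&(hsv[...,0]<135)&(hsv[...,1]>130)
print("blue",bl.sum(),np.unique(th[bl].round())) 
E
```

```text
4321 0.06884973441701257 ((574.5868530273438, -181.1725311279297), 48.06404113769531)
-177 14 0.056 | -171 18 0.056 | -165 20 0.056 | -159 23 0.056 | -153 22 0.056 | -147 22 0.056 | -141 23 0.056 | -135 7 0.056 | -129 26 0.069 | -123 25 0.069 | -117 25 0.069 | -111 24 0.069 | -105 28 0.069 | -99 25 0.068 | -93 26 0.069 | -87 27 0.069 | -81 28 0.069 | -75 27 0.069 | -69 27 0.069 | -63 27 0.069 | -57 28 0.069 | -51 28 0.069 | -45 29 0.072 | -39 27 0.073 | -33 29 0.073 | -27 30 0.073 | -21 27 0.069 | -15 28 0.069 | -9 28 0.069 | -3 19 0.068 | 3 26 0.056 | 9 25 0.056 | 15 25 0.056 | 21 25 0.056 | 27 23 0.056 | 33 26 0.056 | 39 24 0.056 | 45 24 0.056 | 51 42 0.068 | 57 24 0.069 | 63 25 0.069 | 69 24 0.069 | 75 24 0.069 | 81 22 0.069 | 87 26 0.069 | 93 24 0.069 | 99 26 0.069 | 105 22 0.068 | 111 23 0.069 | 117 23 0.069 | 123 24 0.069 | 129 10 0.069 | 165 19 0.069 | 171 23 0.069 | 177 20 0.062 | 
blue 703 [-134. -133. -132. -131. -130. -129. -128. -127. -126. -125. -124. -123.
 -122. -121. -120. -119. -117. -116. -115. -114. -113. -112. -111. -110.
 -109. -108. -107. -106. -105. -104. -103.
[... 195 characters left out ...]
  -67.  -66.  -65.  -64.  -63.  -60.  -59.  -58.  -57.
  -56.  -55.  -53.  -52.  -51.  -50.  -49.  -48.  -47.  -46.  -45.  -44.
  -42.  -40.  -39.  -38.  -37.  -36.  -35.  -34.  -33.  -31.  -30.  -29.
  -28.  -27.  -24.  -23.  -22.  -20.  -18.  -13.  -12.  -11.  -10.   -8.
   -7.   -6.   -5.   -4.   -3.   -2.   -1.   -0.    1.    2.    3.    4.
    5.    6.    7.    8.    9.   10.   11.   12.   13.   14.   15.   16.
   17.   18.   19.   20.   21.   22.   23.   24.   25.   26.   27.   28.
   29.   30.   31.   33.   36.   37.   38.   39.   41.   42.   43.   44.
   45.   46.   47.   48.   49.   50.   51.   52.   53.   54.   55.   56.
   58.   59.   60.   61.   62.   63.   64.  130.  131.  132.]
```

```bash
python3 -m pendant '[[0.085,-0.003,0.003,0.020,-0.5],[0.085,0,0,0.030,0],[0.085,0,0,0.030,0],[0.085,0,0,0.030,0],[0.085,0,0,0.020,0],[0.085,0,0,0.011,0],[0.085,0,0,0,0],[0.085,0,0,0,0]]' 20
python3 - <<'E'
from h import *
o,R,a=tool();print(o["t"],o["eef_pos"],a,o["contact_force"])
im,d=bot.read_camera("wrist");cv2.imwrite("pics/w3.png",im)
E
```

```text
t: 4.07
eef_pos: [0.5749, -0.1815, 0.2641]
tool_rot: [0.0, 0.956, -0.294, 0.0]
contact_force: [0.6, -0.1, 0.8]
gripper_width: 0.997
grasp_force: 0.0
4.0667 [ 0.57488614 -0.18146611  0.26406092] -34.19726051861457 [ 0.58283034 -0.122512    0.78065195]
```

View pics/w3.png

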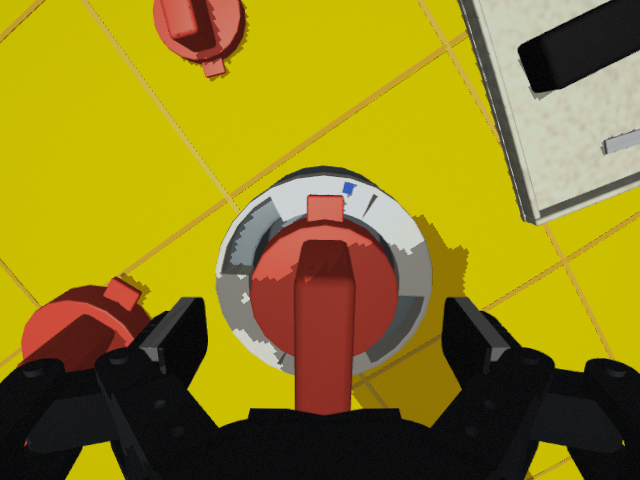

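The bar sits centred between the pads, at column 325, and is aligned. Closing.

```bash
python3 -m pendant '[[0.01,0,0,0,0],[0.01,0,0,0,0],[0.01,0,0,0,0],[0.01,0,0,0,0],[0.01,0,0,0,0],[0.01,0,0,0,0],[0.01,0,0,0,0],[0.01,0,0,0,0],[0.01,0,0,0,0],[0.01,0,0,0,0]]' 25
```

```text
t: 4.95
eef_pos: [0.5748, -0.1812, 0.2641]
tool_rot: [-0.0, 0.956, -0.294, 0.0]
contact_force: [-2.0, 0.9, 5.4]
gripper_width: 0.207
grasp_force: 27.7
```

```bash
python3 -m pendant '[[0.01,0,0,0,-5],[0.01,0,0,0,-5],[0.01,0,0,0,-5],[0.01,0,0,0,-5],[0.01,0,0,0,-5],[0.01,0,0,0,-5],[0.01,0,0,0,-5],[0.01,0,0,0,-5],[0.01,0,0,0,-5],[0.01,0,0,0,-5],[0.01,0,0,0,-5],[0.01,0,0,0,0]]'
python3 -m pendant '[[0.01,0,0,0,-3],[0.01,0,0,0,0],[0.01,0,0,0,0]]'
python3 -c "
from h import *
o,R,a=tool();print(o['t'],o['eef_pos'],a,o['contact_force'],o['torque'],o['q'])"
```

```text
t: 5.95
eef_pos: [0.5744, -0.1813, 0.2631]
tool_rot: [-0.0, 0.983, 0.182, -0.0]
contact_force: [0.3, 0.7, -0.8]
gripper_width: 0.203
grasp_force: 27.0
t: 6.2
eef_pos: [0.5746, -0.1812, 0.2634]
tool_rot: [-0.0, 0.979, 0.205, -0.0]
contact_force: [-0.0, 0.2, -0.5]
gripper_width: 0.209
grasp_force: 27.0
6.2 [ 0.57455191 -0.18120232  0.26337232] 23.638796030154044 [-0.02483754  0.20939302 -0.51119915] [ 0.03823941 -0.01749473  0.0323056 ] [ 0.42643214  0.54120582 -0.29688253  1.8327704   0.21166266  0.79897242
 -1.13706101]
```

Force has gone to about the lid's weight, so the lid is over the gaps. Lowering.

```bash
python3 -m pendant '[[0.01,0,0,0.003,0],[0.01,0,0,0.003,0],[0.01,0,0,0,0]]'; python3 -m pendant '[[0.01,0,0,0.003,0],[0.01,0,0,0.002,0],[0.01,0,0,0,0]]'
```

```text
t: 6.45
eef_pos: [0.5744, -0.181, 0.2569]
tool_rot: [-0.0, 0.979, 0.206, -0.001]
contact_force: [-1.0, 0.0, -0.8]
gripper_width: 0.208
grasp_force: 27.0
t: 6.7
eef_pos: [0.5745, -0.1811, 0.2521]
tool_rot: [-0.0, 0.978, 0.206, -0.0]
contact_force: [-0.4, -0.4, -1.0]
gripper_width: 0.208
grasp_force: 27.0
```

```bash
python3 -m pendant '[[0.01,0,0,0.001,0],[0.01,0,0,0,0]]';python3 -m pendant '[[0.01,0,0,0.0005,0],[0.01,0,0,0,0]]'
```

```text
t: 6.87
eef_pos: [0.5747, -0.1811, 0.2515]
tool_rot: [-0.0, 0.978, 0.206, -0.0]
contact_force: [-0.7, -0.3, -1.1]
gripper_width: 0.205
grasp_force: 27.0
t: 7.03
eef_pos: [0.5747, -0.1812, 0.2512]
tool_rot: [0.0, 0.978, 0.206, 0.0]
contact_force: [-0.5, 0.1, -0.6]
gripper_width: 0.207
grasp_force: 27.0
```

```bash
python3 -m pendant '[[0.01,0,0,0.0003,4],[0.01,0,0,0,4],[0.01,0,0,0,5],[0.01,0,0,0,5],[0.01,0,0,0,0]]'; python3 -m pendant '[[0.01,0,0,0,5],[0.01,0,0,0,5],[0.01,0,0,0,5],[0.01,0,0,0,5],[0.01,0,0,0,5],[0.01,0,0,0,5],[0.01,0,0,0,5],[0.01,0,0,0,5],[0.01,0,0,0,0]]'
python3 -c "
from h import *
o,R,a=tool();print(o['t'],o['eef_pos'],a,o['contact_force'],o['torque'])"
```

```text
t: 7.45
eef_pos: [0.5748, -0.181, 0.2511]
tool_rot: [0.0, 0.999, 0.049, 0.0]
contact_force: [1.0, 0.2, -0.1]
gripper_width: 0.202
grasp_force: 27.1
t: 8.2
eef_pos: [0.5749, -0.181, 0.2511]
tool_rot: [0.0, 0.956, -0.294, 0.0]
contact_force: [-0.6, -0.3, 0.9]
gripper_width: 0.206
grasp_force: 27.2
8.2 [ 0.57487316 -0.18097674  0.25110144] -34.18828083781625 [-0.63091103 -0.30851787  0.9222154 ] [ 0.01752634 -0.03494727 -0.08029041]
```

Heading is -34° with little torque. Continuing in small steps to the stop near -46°.

```bash
S="from h import *
o,R,a=tool();print(a,o['torque'])"
python3 -m pendant '[[0.01,0,0,0,4],[0.01,0,0,0,4],[0.01,0,0,0,0]]'; python3 -c "$S"
python3 -m pendant '[[0.01,0,0,0,2],[0.01,0,0,0,0]]'; python3 -c "$S"
python3 -m pendant '[[0.01,0,0,0,2],[0.01,0,0,0,0]]'; python3 -c "$S"
```

```text
t: 8.45
eef_pos: [0.5749, -0.1811, 0.2511]
tool_rot: [0.0, 0.933, -0.359, 0.0]
contact_force: [-0.0, 0.6, 1.8]
gripper_width: 0.211
grasp_force: 27.3
-42.06267691149071 [ 0.00575616 -0.04616283 -0.06114755]
t: 8.62
eef_pos: [0.5748, -0.1811, 0.2511]
tool_rot: [-0.0, 0.927, -0.374, 0.0]
contact_force: [0.6, 0.2, 1.4]
gripper_width: 0.209
grasp_force: 27.4
-43.95622875099805 [ 1.05658903e-02 -8.81686199e-05 -9.96279412e-03]
t: 8.78
eef_pos: [0.5749, -0.1812, 0.2511]
tool_rot: [-0.0, 0.92, -0.391, 0.0]
contact_force: [0.3, -0.2, 1.2]
gripper_width: 0.207
grasp_force: 27.4
-46.010278903222826 [-0.02132244 -0.01026037 -0.04129108]
```

```bash
S="from h import *
o,R,a=tool();print(a,o['torque'])"
for i in 1; do python3 -m pendant '[[0.01,0,0,0,2],[0.01,0,0,0,0],[0.01,0,0,0,0]]'; python3 -c "$S"; done
python3 -m pendant '[[0.01,0,0,0,2],[0.01,0,0,0,0],[0.01,0,0,0,0]]'; python3 -c "$S"
```

```text
t: 9.03
eef_pos: [0.5748, -0.1812, 0.2511]
tool_rot: [-0.0, 0.914, -0.407, 0.0]
contact_force: [0.4, -0.4, 2.2]
gripper_width: 0.21
grasp_force: 27.5
-47.99252117588405 [-0.02022107 -0.01839548 -0.03304227]
t: 9.28
eef_pos: [0.5749, -0.181, 0.2511]
tool_rot: [-0.0, 0.906, -0.423, 0.0]
contact_force: [-0.0, -0.5, 2.3]
gripper_width: 0.207
grasp_force: 26.6
-50.01527241229058 [ 0.03333072 -0.14225538  0.15706468]
```

```bash
S="from h import *
o,R,a=tool();print(a,o['torque'])"
python3 -m pendant '[[0.01,0,0,0,2],[0.01,0,0,0,0],[0.01,0,0,0,0]]'; python3 -c "$S"
python3 - <<'E'
from h import *
im,d=bot.read_camera("wrist");cv2.imwrite("pics/w4.png",im)
E
```

```text
t: 9.53
eef_pos: [0.575, -0.1809, 0.2511]
tool_rot: [0.0, 0.899, -0.438, 0.0]
contact_force: [0.3, 0.6, 2.7]
gripper_width: 0.203
grasp_force: 34.3
-51.977072095844306 [ 0.04915365 -0.15140666  0.69062342]
```

View pics/w4.png

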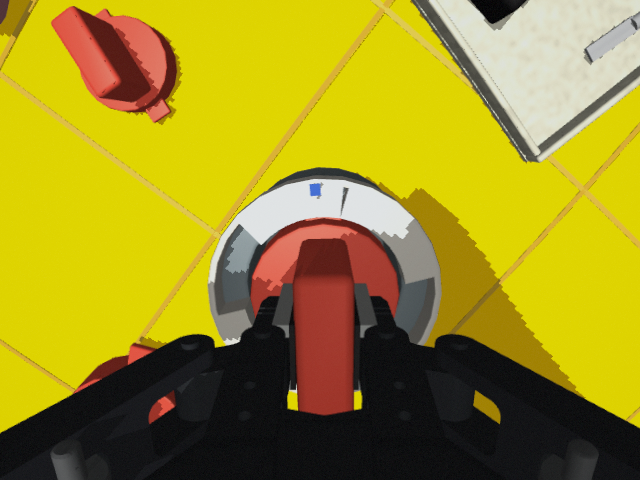

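The lid is under the collar, with the bar in line with the blue dash at (316,190) and torque rising sharply, so it is at the stop. Easing slightly, then releasing and retreating.

```bash
python3 -m pendant '[[0.01,0,0,0,-1.5],[0.01,0,0,0,0],[0.03,0,0,0,0],[0.05,0,0,0,0],[0.085,0,0,0,0],[0.085,0,0,0,0],[0.085,0,0,0,0],[0.085,0,0,0,0],[0.085,0,0,0,0],[0.085,0,0,0,0]]' 20
python3 -m pendant '[[0.085,0,0,-0.01,0],[0.085,0,0,-0.025,0],[0.085,0,0,-0.03,0],[0.085,0,0,-0.03,0],[0.085,0,0,-0.03,0],[0.085,0,0,-0.03,0],[0.085,0,0,0,0],[0.085,0,0,0,0],[0.085,0,0,0,0]]'
python3 - <<'E'
from h import *
m=bot.camera_model("wrist");im,d=bot.read_camera("wrist");cv2.imwrite("pics/w5.png",im);K=np.array(m["intrinsics"])
v,u=np.mgrid[:480,:640];p=cv2.undistortPoints(np.stack([u,v],-1).reshape(-1,1,2).astype(float),K,np.array(m["dist_coeffs"])).reshape(480,640,2)
P=np.dstack([p,np.ones((480,640))])*d[...,None];W=(P-m["t"])@np.array(m["R"])
r=np.hypot(W[...,0]-.5746,W[...,1]+.1812)
w=W[(d>0)&(abs(W[...,2]-.1145)<.006)&(r<.05)];print(w.mean(0),cv2.minAreaRect((w[:,:2]*1000).astype(np.float32)))
hsv=cv2.cvtColor(im,cv2.COLOR_BGR2HSV);th=np.degrees(np.arctan2(W[...,1]+.1812,W[...,0]-.5746))
b=(r<.048)&(r>.036)&(hsv[...,0]>110)&(hsv[...,0]<130)&(hsv[...,1]>180)&(hsv[...,2]>120);print(np.unique(th[b].round(),return_counts=True))
E
```

```text
t: 10.42
eef_pos: [0.5747, -0.1811, 0.2509]
tool_rot: [0.0, 0.904, -0.428, -0.0]
contact_force: [-0.1, 0.1, -0.2]
gripper_width: 0.999
grasp_force: 0.0
t: 11.17
eef_pos: [0.5744, -0.181, 0.4061]
tool_rot: [-0.0, 0.904, -0.428, 0.0]
contact_force: [-0.4, -0.1, -0.9]
gripper_width: 0.994
grasp_force: 0.0
[ 0.57534084 -0.18215612  0.11341951] ((574.7543334960938, -181.42698669433594), (18.02200698852539, 50.04955291748047), 40.5259895324707)
(array([131., 132., 133.]), array([2, 2, 1]))
```

View pics/w5.png

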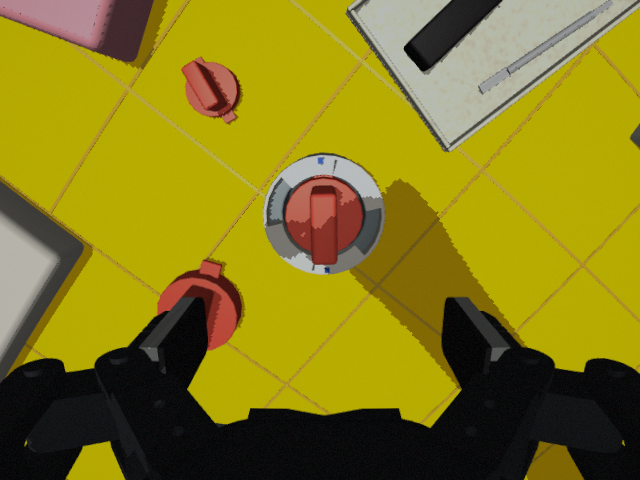

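The bar is at -49.5° and the dashes at about -48°. The bar top is at 0.115 m, so the lid is down and home, and the gripper is clear.

```bash
python3 -c "
from station import bot
print(bot.hand_in())"
```

```text
the job is handed in; nothing more can be done
None
```

The middle-sized coral lid was turned back until it dropped through the gaps, then screwed clockwise to its stop (bar within about 2° of the blue dashes), released and handed in at about 11 s; no verdict was returned.

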